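Tip the spirit level out of its case nest and lay it on the mended stool

TASK

Take the spirit level out of the open tool case: it lies flush in its nest with no room for fingers, so press its end down into the thumb dish until it rocks up and stays leaning by itself, then take hold of the raised end and lift it out. Set it down gently, standing on its base, lengthwise along the middle of the step stool's seat to check the mend, and let go. Leave the stool and the other things where they are.

Things in the scene. Friction and masses are not known exactly. Their poses are not given: they have to be found in the camera images.
- level: box-beam spirit level, plain aluminium, black end caps, a yellow-green vial flush in the middle of its top; 200 mm long (x), 24 wide (y), 40 high (z), about 0.3 kg evenly spread. Origin: middle of its underside (base), z up from the base; ends at x = -100 and +100 mm. At the start it stands on its base in the nest, top flush with the insert, its +x end at the thumb dish.
- case: open black tool case, 300 mm long (y), 190 deep (x), 82 high, fixed to the bench; lid thrown back on its +x side, away from the robot, sloping to the bench 275 mm from the origin. Origin: middle of the underside. The insert's flat top is at z = 80 mm; the rim, sockets and spanners rise at most 2 mm above it. A carrying handle stands out 35 mm on the -x side at z = 50.
- pocket (a point): middle of the floor of the level's nest; axes as the case: y along the nest towards the thumb dish, z up. The nest is 27 mm wide and its floor lies 40 mm below the insert's top, flat from the plain end (y = -101.5 mm) to y = +3. The end wall at the dish is at y = +110.5.
- ramp (a point): where the nest's flat floor ends, 3 mm past the middle; axes as the case. From here towards the dish (+y) the floor drops away under the level as a ramp of 20 degrees (0.35 rad). The level rocks over this edge; fully pressed it lies on the ramp, leaning 0.35 rad, the top of its other end then standing about 30 mm above the insert.
- pads (a point): middle between two sprung rubber pads in the nest's side walls, 9 mm below the insert's top, 70 mm from the nest's middle towards its plain end (-y). They squeeze the level's sides and hold it by friction: pressing at the dish must overcome roughly 4 to 10 N all the way down, and the pads then keep it leaning where it is left.
- dish (a point): centre of the mouth of the thumb dish, level with the insert's top; axes as the case. The dish widens the nest to 40 mm (x) from 33 mm before to 32 mm beyond this point along y, and is 32 mm deep beside the level. Pressed straight down here, the level's top sinks about 25 mm under the tool before it stops hard on the ramp.
- seat (a point): middle of the upper face of the seat of the low wooden step stool; x runs along the seat (280 mm), y across it (170 mm), z up. The seat is flat, 150 mm above the bench; the stool is loose, 1.3 kg, and stands on two board legs.
- stool: the step stool itself; origin on the bench under the middle of the seat, axes as seat.
- wipes_tub: bystander: white round tub, 96 mm across, 165 mm high; origin at the middle of its underside.
- hammer: bystander: claw hammer lying on the bench, 300 mm long along its x, 30 mm high; origin under the handle's middle, 140 mm from the head's outer side.
- mask_boxes: bystander: two flat cardboard boxes one on the other, 190 x 100 x 95 mm in all; origin at the middle of the underside.
Mind the look-alikes: they are no part of the job. Several things have the shape of the level; the one meant has the colours described above.

How it is judged (in metres and radians):
On the way, in this order (a step that is already met when the one before it is completed fails the run):
1. the level has been rocked up in its nest (leaning at least 14 degrees) and stays so with nothing of the gripper touching it (angle between level's own z axis and vertical above 0.245 rad and distance between level and pocket below 0.02 m and contact force between the fingers and level below 0.2 N), for 0.3 s.
2. the level has been lifted clear of the case (z of level in the frame of pocket above 0.06 m), for 0.1 s.
At the end, for the whole second after the job is handed in: The level stands on its base on the stool's seat, at rest and let go: its middle within 30 mm along and 20 mm across of the seat's middle, its length within 0.12 rad of the seat's length, upright within 0.05 rad; the stool, tub, hammer and boxes each within 30 mm of where they were (x of level in the frame of seat between -0.03 and 0.03 m and y of level in the frame of seat between -0.02 and 0.02 m and z of level in the frame of seat between -0.004 and 0.004 m and angle between level's own z axis and vertical below 0.05 rad and angle between the x axis of level and the x axis of stool, either way round below 0.12 rad and linear speed of level below 0.01 m/s and distance of each of stool, wipes_tub, hammer, mask_boxes from where it was at the start of the episode below 0.03 m); the robot touches nothing.
It fails at once if the level is dropped onto the seat (it moves faster than 0.45 m/s within 25 mm of it) or driven hard onto the stool (over 100 N) (contact force between level and stool above 100 N or (linear speed of level above 0.45 m/s and horizontal distance between level and seat below 0.1 m and z of level in the frame of seat below 0.025 m)).
It fails at once if a bystander or the stool is pushed more than 30 mm (distance of any of stool, wipes_tub, hammer, mask_boxes from where it was at the start of the episode above 0.03 m).
It also fails if it takes over 56 s, if anything falls off the work surface, if the arm or the gripper's body presses on something with over 40 N, if the wrist force passes 120 N, or if a joint passes its speed limit or range.

ROBOT

A 7-joint arm with a two-finger parallel gripper is mounted at the origin on the work surface. World frame = base frame: x ahead of the robot, y to its left, z up, the work surface at z = 0. Lengths are in mm, angles in rad, forces in N, time in s.
With the tool pointing down it reaches from about 425 to 875 mm from the base axis. Payload 4.7 kg.
Tool frame: the origin (TCP) lies at the centre of the arm's flange, where the gripper is bolted on; the fingertips stand 173 mm ahead of it and the grasp point (between the pads) lies 155 mm ahead of it (ctrl.finger_overhang is the z of the fingertips in the tool frame, in mm); z points along the fingers, y is the line along which they close (so a half turn about z gives the same grasp; the last joint's range is limited). The gripper opens to 85 mm and grips with 20 to 120 N. Pads are 22 mm wide; open, the fingers measure 114 mm over their backs; the gripper's body (76 mm by 85 mm) begins 54 mm behind the grasp point. The pads swing forward as they close: fully open they stand 13 mm farther back than shut.
Start: joints at [-1.32, 0.321, -0.07, 1.45, 0.023, 1.371, -0.057], TCP at [152.501, 631.862, 404.749] pointing down, gripper open.
Joint ranges: [-2.86, 2.86], [-0.3, 2.09], [-1.38, 1.24], [0.06, 2.45], [-1.56, 4.7], [0.09, 2.05], [-2.69, 2.69]. Speed limits (rad/s): [2.57, 2.57, 3.14, 3.14, 3.14, 3.14, 3.14].

INTERFACE

Orientations are given as [roll, pitch, yaw] about the fixed x, y, z axes, in that order (R = Rz(yaw) Ry(pitch) Rx(roll)).
In Python, from cell import ctrl, vision, order gives the robot as it stands.
- The arm moves only by the shell command python3 -m crank 'ROWS'. ROWS is JSON, a list of rows, each an object with "travel": the shift along the tool's x, y, z in mm, a list of three; "roll": the turn about the tool's z in degrees; "fingers": the closure, from 0 (fully open) to 1 (shut). In form: [{"travel": [x, y, z], "roll": roll, "fingers": fingers}, ...]. A call has 1 to 12 rows; each row shifts and turns the commanded pose from where the row before left it, along the tool's axes as they then stand; what a row does not reach is not made up. A row lasts 1/10 s, in which the tool goes at most 50 mm and 8.59 degrees, less where a joint would pass 70% of its speed; a pose out of reach is approached as far as the arm can. A call is refused whole if a number of a shift passes 50 or a number of a turn 8.59, either way. A call with a gripper value outside its range is refused whole. The fingers move at their own pace and stop on an object; the grip force is fixed at half the most. Time passes only in rows, so rows that do not move let the fingers close. It gives the time, the measured TCP pose, the force, the opening and the grip force at its end, in the units of the state.
- ctrl.get_obs(): the state, without advancing time (a new reading comes with each control period).
- vision.camera(name): name is "scene" or "top" or "wrist"; returns the picture (420x560x3 uint8, blue, green, red); there is no depth.
- vision.camera_info(name): a dict with "camera_matrix" (3x3 intrinsics, pixels), "position" and "rotation" of the camera in the world. Camera axes: x right, y up, looking along -z (the intrinsics and any distortion apply to the point x, -y, -z); pixel columns grow to the right and rows downward; lengths in mm; the calibration is good to about 2 mm. The wrist camera is an equidistant fisheye: a pixel r from the principal point sees the ray r / f radians off the axis. A picture is of the moment at which its call begins: read the wrist's pose just before it. camera_info takes no time and is no camera call; for the wrist camera it gives the pose at the moment of the call.
- order.close_job(): hands the job in; it is judged then, once.
The state is a dict: "time": time; "q": joint angles; "dq": joint speeds; "effort": joint torques, N m; "tool_pos": TCP position; "tool_rot": TCP orientation; "ft_force": force on the tool from outside, world axes, zero at the start; "torque": the same for the moment, N m; "opening": opening from 0.0 (shut) to 1.0 (fully open); "finger_force": force on a finger pad.
Only numpy, scipy, OpenCV 4.12 (cv2) and the standard library are available. Lean on these libraries where they do the work, as an engineer would, in place of code of your own. Each camera call takes 0.05 s, during which the arm holds its last target. There are 200 camera calls.

## Working session

There is one attempt and no reset: what is moved stays moved. The work goes in short steps, Python scripts to look and compute and a shell command to move; the robot and the scene stay as the last step left them, time stands still between calls to the robot, and variables do not carry over. Pictures are saved under pics/ and viewed, at most 10 in all, crops included, and the job is handed in when it is done.

```bash
mkdir -p pics; ls
python3 - <<'E'
from cell import ctrl, vision, order
import cv2, numpy as np
np.set_printoptions(precision=4,suppress=True)
print(ctrl.get_obs())
for n in ("scene","top"):
    print(n,vision.camera_info(n)); cv2.imwrite(f"pics/{n}0.png",vision.camera(n))
print(vision.camera_info("wrist"))
E
```

```text
pics
{'time': 0.0, 'q': array([-1.3199,  0.3218, -0.0701,  1.4517,  0.0226,  1.3708, -0.0569]), 'dq': array([-0.001 , -0.0002, -0.0022,  0.0007, -0.0001,  0.001 , -0.0007]), 'effort': array([  0.0004, -49.3587,  -0.3823, -31.4333,   0.0129,   0.0111,
         0.    ]), 'tool_pos': array([152.4921, 631.6512, 403.6338]), 'tool_rot': array([-3.1397,  0.0001,  2.9048]), 'ft_force': array([-0.2551, -0.3247,  0.0016]), 'torque': array([-0.013 ,  0.0687, -0.0092]), 'finger_force': 0.0, 'opening': 0.9978568244150606}
scene {'camera_matrix': array([[402.4006,   0.    , 282.9556],
       [  0.    , 402.4006, 213.2315],
       [  0.    ,   0.    ,   1.    ]]), 'position': array([1268.1089,   28.3069,  960.7703]), 'rotation': array([ 0.7906, -0.0074,  1.6301])}
top {'camera_matrix': array([[426.3057,   0.    , 281.1592],
       [  0.    , 426.3057, 210.4265],
       [  0.    ,   0.    ,   1.    ]]), 'position': array([ 262.993 ,  -22.7527, 1264.5286]), 'rotation': array([ 0.1361, -0.0113, -1.5589])}
{'camera_matrix': array([[325.1923,   0.    , 274.8289],
       [  0.    , 325.1923, 205.9392],
       [  0.    ,   0.    ,   1.    ]]), 'position': array([ 88.8127, 648.0504, 373.1476]), 'rotation': array([-0.2618,  0.0012,  1.3353])}
```

View pics/top0.png

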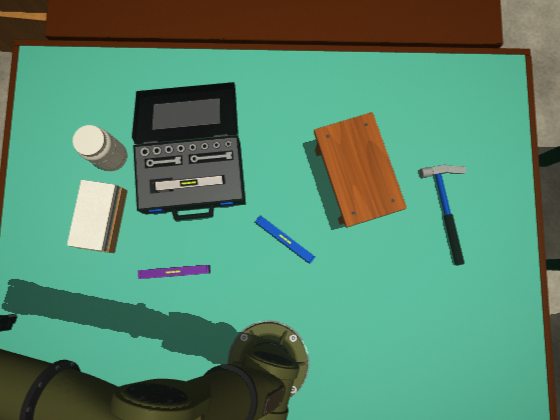

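View pics/scene0.png

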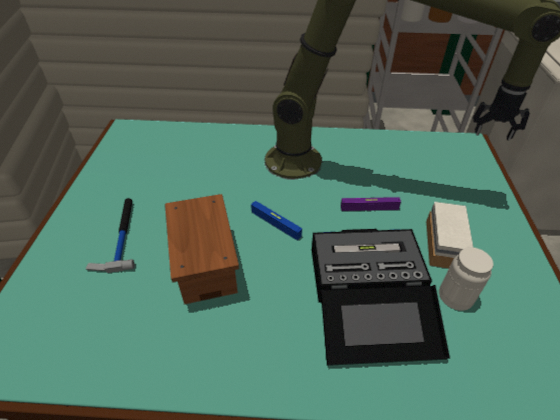

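Level-shaped objects in the top view are a blue one on the bench at (285,240), a purple one on the bench at (174,271), and an aluminium one in the case at (188,184). Only the one in the case is plain aluminium with black caps, so it is the one meant. I'll confirm that in an enlarged crop.

```bash
cat > h.py <<'E'
from cell import ctrl, vision, order
import cv2, numpy as np
from scipy.spatial.transform import Rotation as R
np.set_printoptions(precision=3,suppress=True)
def ray(info,px,fish=False):
    K=info['camera_matrix'];u=(px[0]-K[0,2])/K[0,0];v=(px[1]-K[1,2])/K[1,1]
    if fish:
        r=np.hypot(u,v)+1e-12;d=np.array([u/r*np.sin(r),-v/r*np.sin(r),-np.cos(r)])
    else: d=np.array([u,-v,-1.])
    return R.from_euler('xyz',info['rotation']).apply(d)
def plane(name,px,z,info=None):
    i=info or vision.camera_info(name);d=ray(i,px,name=="wrist");p=np.array(i['position'])
    return p+d*(z-p[2])/d[2]
E
python3 - <<'E'
import cv2, numpy as np
t=cv2.imread('pics/top0.png')
a=cv2.resize(t[130:225,125:255],None,fx=5,fy=5,interpolation=cv2.INTER_CUBIC)
b=cv2.resize(t[105:235,300:415],None,fx=3,fy=3,interpolation=cv2.INTER_CUBIC)
cv2.imwrite('pics/caseA.png',a);cv2.imwrite('pics/stoolA.png',b)
E
```

```text
(no output)
```

View pics/caseA.png

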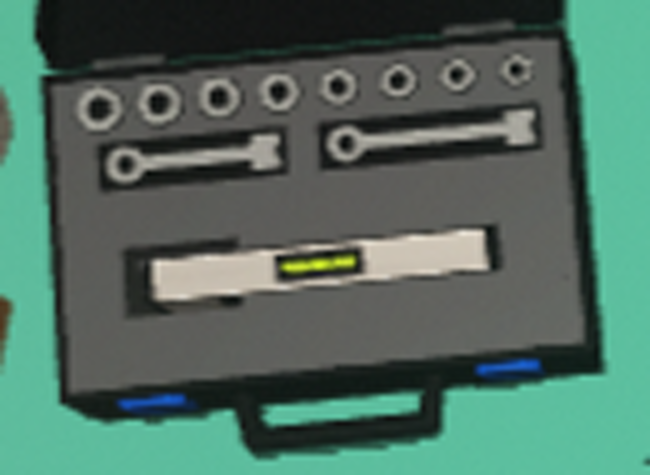

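View pics/stoolA.png

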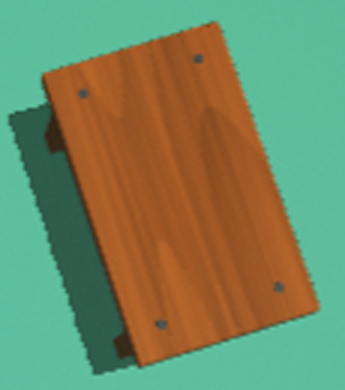

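The crop confirms it: an aluminium beam with black caps and a yellow-green vial at crop (318,263). The thumb dish is at the left (+y) end, around crop (183,277). The seat corners show clearly.

Run:
```python
from h import *
P=lambda x,y,z=80:plane('top',(125+x/5,130+y/5),z)
for n,p in dict(vial=(318,263),LE=(153,281),RE=(489,248.5)).items(): print(n,P(*p))
d=np.mean([P(*p) for p in [(124,250),(240,238),(130,316),(240,305)]],0);print('dish',d)
v=P(153,281)-P(489,248.5);print('nest yaw(+y dir)',np.arctan2(v[1],v[0])-np.pi/2, 'len',np.linalg.norm(v))
S=[plane('top',(300+x/3,105+y/3),150) for x,y in [(42,73),(217,22),(319,310),(140,366)]]
S=np.array(S);print(S,'seat',S.mean(0))
a=(S[0]+S[1]-S[2]-S[3])/2;b=(S[0]+S[3]-S[1]-S[2])/2;print(np.linalg.norm(a),np.linalg.norm(b),np.arctan2(a[1],a[0]))
# scene check
sc=cv2.imread('pics/scene0.png')
print('scene vial',plane('scene',(367,247.5),80))
Ss=np.array([plane('scene',p,150) for p in [(166,207),(222,197),(236,266),(169,276)]]);print(Ss,Ss.mean(0))
o=ctrl.get_obs();print(R.from_euler('xyz',o['tool_rot']).as_matrix())
i=vision.camera_info('wrist');T=R.from_euler('xyz',o['tool_rot'])
print('cam in tool',T.inv().apply(i['position']-o['tool_pos']),(T.inv()*R.from_euler('xyz',i['rotation'])).as_euler('xyz'))
```

```text
vial [501.1   228.034  80.   ]
LE [489.457 320.339  80.   ]
RE [510.821 131.899  80.   ]
dish [491.891 303.3    80.   ]
nest yaw(+y dir) 0.11289065047715696 len 189.6470067611607
[[ 638.902 -119.932  150.   ]
 [ 689.538 -279.344  150.   ]
 [ 425.808 -365.103  150.   ]
 [ 374.08  -206.292  150.   ]] seat [ 532.082 -242.668  150.   ]
277.93500762357473 167.14076427011355 0.31481293638279384
scene vial [502.805 231.048  80.   ]
[[ 446.907 -354.403  150.   ]
 [ 393.378 -199.734  150.   ]
 [ 647.042 -121.466  150.   ]
 [ 688.54  -281.91   150.   ]] [ 543.967 -239.378  150.   ]
[[-0.972  0.235 -0.   ]
 [ 0.235  0.972 -0.002]
 [-0.    -0.002 -1.   ]]
cam in tool [65.734  1.037 30.571] [2.88  0.001 1.57 ]
```

```bash
python3 -m crank '[{"travel":[-20,-12,0],"roll":0,"fingers":1},{"travel":[-40,-24,0],"roll":0,"fingers":1},{"travel":[-40,-24,0],"roll":0,"fingers":1},{"travel":[-40,-24,0],"roll":0,"fingers":1},{"travel":[-40,-24,0],"roll":0,"fingers":1},{"travel":[-40,-24,0],"roll":0,"fingers":1},{"travel":[-40,-24,0],"roll":0,"fingers":1},{"travel":[-40,-24,0],"roll":0,"fingers":1},{"travel":[-40,-24,0],"roll":0,"fingers":1},{"travel":[-40,-24,0],"roll":0,"fingers":1},{"travel":[-27,-11,10],"roll":0,"fingers":1}]' && python3 -m crank '[{"travel":[0,0,25],"roll":-6.7,"fingers":1},{"travel":[0,0,35],"roll":-6.7,"fingers":1},{"travel":[0,0,20],"roll":-6.7,"fingers":1},{"travel":[0,0,0],"roll":0,"fingers":1},{"travel":[0,0,0],"roll":0,"fingers":1}]'
python3 - <<'E'
from h import *
o=ctrl.get_obs();print(o['tool_pos'],o['tool_rot'],o['time'],o['ft_force'],ctrl.finger_overhang,o['opening'])
im=vision.camera('wrist');cv2.imwrite('pics/w1.png',im)
E
```

```text
time: 1.2
tool_pos: [494.8, 300.2, 395.9]
tool_rot: [3.141, 0.003, 2.9]
ft_force: [0.4, 0.3, 0.5]
opening: -0.0
finger_force: 0.0
time: 1.7
tool_pos: [492.1, 304.1, 314.9]
tool_rot: [-3.141, -0.0, -3.03]
ft_force: [0.6, -0.4, 1.1]
opening: 0.001
finger_force: 0.0
[492.142 304.103 314.879] [-3.141 -0.    -3.03 ] 1.7 [ 0.582 -0.354  1.055] 173.4 0.0010701945312309898
```

View pics/w1.png

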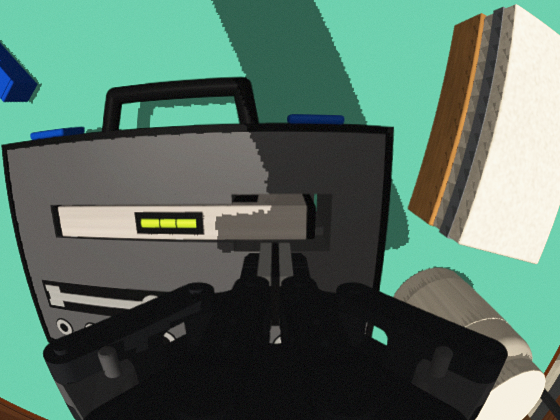

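The wrist view shows the level from (57,221) to (314,217), the vial at (169,223) and the dish spanning columns 218–331, rows 193–250. Now I'll convert these to positions.

Run:
```python
from h import *
W=lambda *p:plane('wrist',p,80)
print('Lend corners',W(57,206),W(59,236),'R',W(315,195),W(315,238),'vial',W(169,223))
L=(W(57,206)+W(59,236))/2;Rr=(W(315,195)+W(315,238))/2
v=Rr-L;print('len',np.linalg.norm(v),'mid',(L+Rr)/2,np.arctan2(v[1],v[0])-np.pi/2)
print('dish',[W(*p)[:2] for p in [(330,193),(330,250),(233,196),(218,250)]])
```

```text
Lend corners [501.34  137.569  80.   ] [526.296 136.852  80.   ] R [472.127 329.822  80.   ] [501.692 334.227  80.   ] vial [502.663 233.662  80.   ]
len 196.6641712722765 mid [500.364 234.617  80.   ] 0.13725477307615752
dish [array([469.649, 339.486]), array([509.404, 346.021]), array([478.795, 276.8  ]), array([518.087, 269.243])]
```

```bash
python3 -m crank '[{"travel":[-1.5,2,15],"roll":0,"fingers":1},{"travel":[0,0,25],"roll":0,"fingers":1},{"travel":[0,0,15],"roll":0,"fingers":1},{"travel":[0,0,5],"roll":0,"fingers":1},{"travel":[0,0,5],"roll":0,"fingers":1},{"travel":[0,0,3],"roll":0,"fingers":1}]' && python3 -m crank '[{"travel":[0,0,3],"roll":0,"fingers":1},{"travel":[0,0,3],"roll":0,"fingers":1},{"travel":[0,0,3],"roll":0,"fingers":1}]'
```

```text
time: 2.35
tool_pos: [493.3, 307.7, 248.0]
tool_rot: [3.139, 0.001, -3.027]
ft_force: [-2.4, 3.1, 5.9]
opening: 0.0
finger_force: 3.0
time: 2.65
tool_pos: [492.9, 310.0, 240.3]
tool_rot: [3.134, 0.003, -3.026]
ft_force: [-4.2, 7.1, 6.7]
opening: 0.0
finger_force: 4.4
```

```bash
python3 -m crank '[{"travel":[0,2,3],"roll":0,"fingers":1},{"travel":[0,1,3],"roll":0,"fingers":1},{"travel":[0,1,3],"roll":0,"fingers":1}]' && python3 -m crank '[{"travel":[0,1,3],"roll":0,"fingers":1},{"travel":[0,0,1],"roll":0,"fingers":1}]'
```

```text
time: 2.95
tool_pos: [492.3, 313.4, 230.8]
tool_rot: [3.136, 0.002, -3.026]
ft_force: [-4.5, 5.0, 4.1]
opening: -0.004
finger_force: 3.2
time: 3.15
tool_pos: [492.4, 314.2, 228.2]
tool_rot: [3.136, 0.002, -3.026]
ft_force: [-8.4, 2.6, 18.8]
opening: 0.001
finger_force: 9.2
```

```bash
python3 -m crank '[{"travel":[0,0,-10],"roll":0,"fingers":1},{"travel":[0,0,-35],"roll":0,"fingers":1},{"travel":[0,0,-40],"roll":0,"fingers":1},{"travel":[0,-10,-10],"roll":0,"fingers":0.3},{"travel":[0,-35,0],"roll":0,"fingers":0},{"travel":[0,-40,0],"roll":0,"fingers":0},{"travel":[0,-40,0],"roll":0,"fingers":0},{"travel":[0,-34,0],"roll":0,"fingers":0},{"travel":[0,0,0],"roll":8,"fingers":0},{"travel":[0,0,0],"roll":8,"fingers":0}]' && python3 -m crank '[{"travel":[0,0,0],"roll":8.3,"fingers":0},{"travel":[0,0,0],"roll":8.3,"fingers":0},{"travel":[0,0,0],"roll":8.3,"fingers":0},{"travel":[0,0,0],"roll":8.3,"fingers":0},{"travel":[0,0,0],"roll":8.3,"fingers":0},{"travel":[0,0,0],"roll":8.3,"fingers":0},{"travel":[0,0,0],"roll":8.3,"fingers":0},{"travel":[0,0,0],"roll":8.3,"fingers":0},{"travel":[0,0,0],"roll":7.6,"fingers":0},{"travel":[0,0,0],"roll":0,"fingers":0},{"travel":[0,0,0],"roll":0,"fingers":0}]'
python3 - <<'E'
from h import *
o=ctrl.get_obs();print(o['tool_pos'],o['tool_rot'],o['time'],o['q'],o['opening'])
im=vision.camera('wrist');cv2.imwrite('pics/w2.png',im)
cv2.imwrite('pics/top2.png',vision.camera('top'))
E
```

```text
time: 4.15
tool_pos: [511.4, 150.7, 320.0]
tool_rot: [3.142, 0.001, 2.967]
ft_force: [0.4, 0.9, -0.1]
opening: 1.001
finger_force: 0.0
time: 5.25
tool_pos: [511.0, 152.8, 319.8]
tool_rot: [3.141, 0.0, 1.687]
ft_force: [0.2, 0.2, -0.0]
opening: 1.003
finger_force: 0.0
[510.959 152.79  319.811] [3.141 0.    1.687] 5.25 [-0.718  0.135  0.409  1.864 -0.058  1.155 -0.172] 1.002514602111793
```

View pics/w2.png

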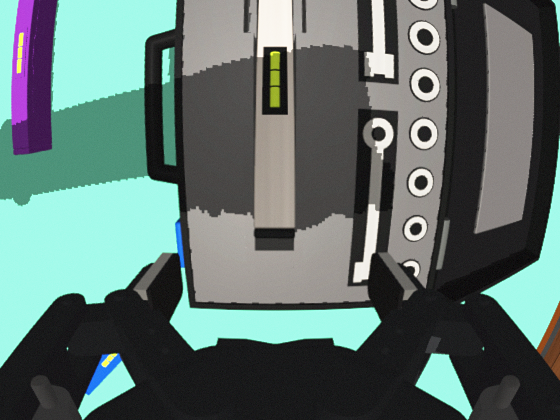

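The raised end is at about (274,229), the empty strip of nest runs down to (274,250), and the vial is at (275,80). The level is leaning. Next I'll work out where its end is.

Run:
```python
from h import *
W=lambda p,z:plane('wrist',p,z)
l=W((254,229),113);r=W((296,229),113);print('end top',l,r,(l+r)/2,np.linalg.norm(r-l))
print('nest end',W((255,250),80),W((294,250),80))
print('vial',W((275,80),92))
o=ctrl.get_obs();T=R.from_euler('xyz',o['tool_rot']).as_matrix();print(T)
# where would fingertips project?
```

```text
end top [498.575 157.216 113.   ] [522.499 160.032 113.   ] [510.537 158.624 113.   ] 24.08908479279694
nest end [499.876 130.287  80.   ] [526.845 133.464  80.   ]
vial [500.511 243.822  92.   ]
[[-0.116  0.993  0.   ]
 [ 0.993  0.116 -0.   ]
 [-0.     0.    -1.   ]]
```

```bash
python3 -m crank '[{"travel":[7,0,10],"roll":0,"fingers":0},{"travel":[7,0,20],"roll":0,"fingers":0},{"travel":[0,0,20],"roll":0,"fingers":0.2},{"travel":[0,0,12],"roll":0,"fingers":0.3},{"travel":[0,0,0],"roll":0,"fingers":0.6},{"travel":[0,0,0],"roll":0,"fingers":1},{"travel":[0,0,0],"roll":0,"fingers":1},{"travel":[0,0,0],"roll":0,"fingers":1},{"travel":[0,0,0],"roll":0,"fingers":1},{"travel":[0,0,0],"roll":0,"fingers":1},{"travel":[0,0,0],"roll":0,"fingers":1}]'
```

```text
time: 6.45
tool_pos: [509.5, 167.1, 258.5]
tool_rot: [3.141, -0.0, 1.685]
ft_force: [-0.7, -0.4, 3.8]
opening: 0.264
finger_force: 61.3
```

```bash
python3 -m crank '[{"travel":[0,0,-5],"roll":0,"fingers":1},{"travel":[0,0,-8],"roll":0,"fingers":1},{"travel":[0,0,-12],"roll":0,"fingers":1},{"travel":[0,0,-15],"roll":0,"fingers":1}]' && python3 -m crank '[{"travel":[0,0,-20],"roll":0,"fingers":1},{"travel":[0,0,-25],"roll":0,"fingers":1},{"travel":[0,0,-30],"roll":0,"fingers":1},{"travel":[0,0,-30],"roll":0,"fingers":1},{"travel":[0,0,-30],"roll":0,"fingers":1},{"travel":[0,0,-25],"roll":0,"fingers":1},{"travel":[0,0,-10],"roll":0,"fingers":1},{"travel":[0,0,0],"roll":0,"fingers":1},{"travel":[0,0,0],"roll":0,"fingers":1}]'
python3 - <<'E'
from h import *
o=ctrl.get_obs();print(o['tool_pos'],o['tool_rot'],o['time'],o['q'],o['opening'])
w=vision.camera('wrist');s=vision.camera('scene')
cv2.imwrite('pics/ws3.png',np.hstack([cv2.resize(w,(400,300)),cv2.resize(s,(400,300))]))
cv2.imwrite('pics/w3.png',w)
E
```

```text
time: 6.85
tool_pos: [509.0, 167.0, 298.2]
tool_rot: [-3.14, 0.001, 1.685]
ft_force: [0.4, 0.2, -3.7]
opening: 0.266
finger_force: 60.3
time: 7.75
tool_pos: [508.9, 167.0, 466.7]
tool_rot: [-3.14, 0.001, 1.685]
ft_force: [-0.1, -0.2, -3.7]
opening: 0.262
finger_force: 60.4
[508.943 167.019 466.701] [-3.14   0.001  1.685] 7.75 [-0.75   0.048  0.4    1.652 -0.018  1.448 -0.234] 0.2623439912193552
```

View pics/ws3.png

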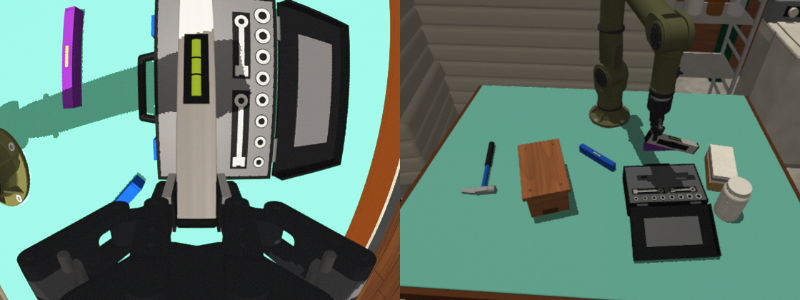

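```bash
python3 -m crank '[{"travel":[-10,-2,0],"roll":0,"fingers":1},{"travel":[-25,-5,0],"roll":0,"fingers":1},{"travel":[-40,-8,0],"roll":0,"fingers":1},{"travel":[-40,-8,0],"roll":0,"fingers":1},{"travel":[-40,-8,0],"roll":0,"fingers":1},{"travel":[-40,-8,0],"roll":0,"fingers":1},{"travel":[-40,-8,0],"roll":0,"fingers":1},{"travel":[-40,-8,0],"roll":0,"fingers":1},{"travel":[-40,-8,0],"roll":0,"fingers":1},{"travel":[-40,-8,0],"roll":0,"fingers":1},{"travel":[-35,-7,0],"roll":0,"fingers":1},{"travel":[-20,-3,0],"roll":0,"fingers":1}]' && python3 -m crank '[{"travel":[-11,-2,0],"roll":0,"fingers":1},{"travel":[0,0,0],"roll":4,"fingers":1},{"travel":[0,0,0],"roll":8,"fingers":1},{"travel":[0,0,0],"roll":8,"fingers":1},{"travel":[0,0,0],"roll":8,"fingers":1},{"travel":[0,0,0],"roll":8,"fingers":1},{"travel":[0,0,0],"roll":8,"fingers":1},{"travel":[0,0,0],"roll":8,"fingers":1},{"travel":[0,0,0],"roll":8,"fingers":1},{"travel":[0,0,0],"roll":8,"fingers":1},{"travel":[0,0,0],"roll":7,"fingers":1},{"travel":[0,0,0],"roll":4,"fingers":1}]' && python3 -m crank '[{"travel":[0,0,0],"roll":0,"fingers":1},{"travel":[0,0,0],"roll":0,"fingers":1}]'
python3 - <<'E'
from h import *
o=ctrl.get_obs();print(o['tool_pos'],o['tool_rot'],o['time'],o['q'],o['opening'])
w=vision.camera('wrist');s=vision.camera('scene')
cv2.imwrite('pics/w4.png',w);cv2.imwrite('pics/s4.png',s)
E
```

```text
time: 9.05
tool_pos: [473.3, -253.9, 467.5]
tool_rot: [-3.141, 0.001, 1.679]
ft_force: [-0.0, 0.6, -3.3]
opening: 0.264
finger_force: 60.3
time: 10.25
tool_pos: [474.6, -259.8, 467.1]
tool_rot: [-3.14, 0.001, 0.303]
ft_force: [-0.1, 0.5, -3.7]
opening: 0.262
finger_force: 60.4
time: 10.45
tool_pos: [474.7, -260.0, 467.3]
tool_rot: [-3.14, 0.001, 0.309]
ft_force: [-0.1, -0.3, -4.0]
opening: 0.268
finger_force: 60.4
[ 474.66  -260.033  467.269] [-3.14   0.001  0.309] 10.45 [-0.406  0.07   0.912  1.651 -0.056  1.449 -0.751] 0.2682696028328242
```

View pics/w4.png

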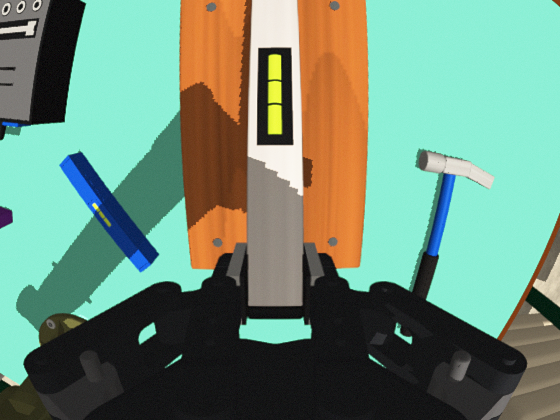

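In the wrist view the seat's near corners are at (191,269) and (360,267). Its four screws are at (211,7), (334,5), (218,242) and (333,242).

Run:
```python
from h import *
W=lambda p:plane('wrist',p,150)
S=np.array([W(p) for p in [(211,7),(334,5),(218,242),(333,242)]]);c=S.mean(0)
a=S[0]+S[1]-S[2]-S[3];print(S[:,:2],c,np.linalg.norm(a)/2,np.arctan2(a[1],a[0]))
e=[W((191,269)),W((360,267))];print(e,(e[0]+e[1])/2+140*a/np.linalg.norm(a))
o=ctrl.get_obs();y=o['tool_rot'][2]
for s in (c,(e[0]+e[1])/2+140*a/np.linalg.norm(a),np.array([538,-241,150])):
    d=s-o['tool_pos'];print('centre in tool x,y',d[0]*np.cos(y)+d[1]*np.sin(y),d[0]*np.sin(y)-d[1]*np.cos(y))
```

```text
[[ 621.415 -152.139]
 [ 656.373 -256.258]
 [ 412.931 -221.546]
 [ 446.4   -326.248]] [ 534.28  -239.047  150.   ] 220.5325543289008 0.32155901240709944
[array([ 375.666, -202.389,  150.   ]), array([ 429.234, -362.609,  150.   ])] [ 535.274 -238.252  150.   ]
centre in tool x,y 63.235752275461934 -2.183188928995012
centre in tool x,y 64.42438976298943 -2.639601885773299
centre in tool x,y 66.18987462533184 0.8045521327441882
```

```bash
python3 -m crank '[{"travel":[0,-1,8],"roll":-0.7,"fingers":1},{"travel":[0,-1,18],"roll":0,"fingers":1},{"travel":[0,0,18],"roll":0,"fingers":1},{"travel":[0,0,10],"roll":0,"fingers":1},{"travel":[0,0,4],"roll":0,"fingers":1}]' && python3 -m crank '[{"travel":[0,0,3],"roll":0,"fingers":1},{"travel":[0,0,3],"roll":0,"fingers":1},{"travel":[-1,0,3],"roll":0,"fingers":1}]' && python3 -m crank '[{"travel":[-1.5,0,3],"roll":0,"fingers":1},{"travel":[-1.5,0,3],"roll":0,"fingers":1}]'
```

```text
time: 11.05
tool_pos: [473.8, -258.3, 408.3]
tool_rot: [-3.14, 0.002, 0.319]
ft_force: [0.1, -0.5, -3.5]
opening: 0.267
finger_force: 60.3
time: 11.35
tool_pos: [473.4, -259.1, 401.1]
tool_rot: [3.141, -0.001, 0.318]
ft_force: [-1.4, 0.5, -1.1]
opening: 0.265
finger_force: 60.6
time: 11.55
tool_pos: [470.5, -260.4, 395.9]
tool_rot: [3.141, -0.003, 0.318]
ft_force: [-4.1, -0.5, 3.2]
opening: 0.267
finger_force: 61.1
```

```bash
python3 -m crank '[{"travel":[-1.5,0,3],"roll":0,"fingers":1},{"travel":[-1.5,0,3],"roll":0,"fingers":1},{"travel":[-1.5,0,3],"roll":0,"fingers":1}]' && python3 -m crank '[{"travel":[-1.3,0,3],"roll":0,"fingers":1},{"travel":[-1.3,0,3],"roll":0,"fingers":1},{"travel":[-1.3,0,3],"roll":0,"fingers":1},{"travel":[-1.2,0,3],"roll":0,"fingers":1}]'
```

```text
time: 11.85
tool_pos: [465.7, -261.8, 385.8]
tool_rot: [3.141, -0.0, 0.318]
ft_force: [-4.4, 0.1, 4.3]
opening: 0.267
finger_force: 61.0
time: 12.25
tool_pos: [461.1, -263.0, 373.4]
tool_rot: [3.141, -0.0, 0.318]
ft_force: [-1.7, -1.4, 2.1]
opening: 0.265
finger_force: 60.8
```

Forces stay low and the level is pivoting in the pads. I'll continue down.

```bash
python3 -m crank '[{"travel":[-1.1,0,3],"roll":0,"fingers":1},{"travel":[-1,0,3],"roll":0,"fingers":1},{"travel":[-1,0,3],"roll":0,"fingers":1},{"travel":[-0.9,0,3],"roll":0,"fingers":1},{"travel":[-0.8,0,3],"roll":0,"fingers":1},{"travel":[-0.8,0,3],"roll":0,"fingers":1},{"travel":[-0.7,0,3],"roll":0,"fingers":1}]' && python3 -m crank '[{"travel":[-0.6,0,3],"roll":0,"fingers":1},{"travel":[-0.5,0,2],"roll":0,"fingers":1}]' && python3 -m crank '[{"travel":[-0.5,0,2],"roll":0,"fingers":1},{"travel":[-0.3,0,1],"roll":0,"fingers":1}]'
```

```text
time: 12.95
tool_pos: [455.1, -264.9, 352.4]
tool_rot: [-3.142, -0.0, 0.318]
ft_force: [-0.1, -1.3, 1.5]
opening: 0.269
finger_force: 60.5
time: 13.15
tool_pos: [454.1, -265.2, 347.4]
tool_rot: [-3.141, 0.0, 0.318]
ft_force: [-2.7, 0.1, 1.8]
opening: 0.266
finger_force: 60.5
time: 13.35
tool_pos: [453.4, -265.4, 344.5]
tool_rot: [-3.141, -0.0, 0.318]
ft_force: [-1.0, -0.9, 1.1]
opening: 0.269
finger_force: 60.5
```

```bash
python3 -m crank '[{"travel":[-0.3,0,1],"roll":0,"fingers":1},{"travel":[-0.3,0,1],"roll":0,"fingers":1}]' && python3 -m crank '[{"travel":[-0.2,0,1],"roll":0,"fingers":1},{"travel":[-0.2,0,1],"roll":0,"fingers":1}]' && python3 -m crank '[{"travel":[0,0,1],"roll":0,"fingers":1},{"travel":[0,0,0],"roll":0,"fingers":1}]'
```

```text
time: 13.55
tool_pos: [453.0, -265.6, 342.7]
tool_rot: [3.141, -0.0, 0.318]
ft_force: [-0.8, -0.3, 2.7]
opening: 0.271
finger_force: 60.5
time: 13.75
tool_pos: [452.7, -265.9, 341.6]
tool_rot: [-3.141, -0.001, 0.318]
ft_force: [-3.8, 0.7, 14.0]
opening: 0.27
finger_force: 62.1
time: 13.95
tool_pos: [452.7, -266.0, 341.5]
tool_rot: [-3.141, -0.001, 0.318]
ft_force: [-5.8, 1.7, 15.1]
opening: 0.27
finger_force: 62.3
```

The force jumped at 341.6, so the base is flat on the seat. I'll ease off, open and go straight up.

```bash
python3 -m crank '[{"travel":[0,0,-1.5],"roll":0,"fingers":1},{"travel":[0,0,0],"roll":0,"fingers":0.7},{"travel":[0,0,0],"roll":0,"fingers":0.6},{"travel":[0,0,0],"roll":0,"fingers":0.4},{"travel":[0,0,0],"roll":0,"fingers":0},{"travel":[0,0,0],"roll":0,"fingers":0},{"travel":[0,0,0],"roll":0,"fingers":0},{"travel":[0,0,-8],"roll":0,"fingers":0},{"travel":[0,0,-20],"roll":0,"fingers":0},{"travel":[0,0,-35],"roll":0,"fingers":0},{"travel":[0,0,-40],"roll":0,"fingers":0},{"travel":[0,0,-20],"roll":0,"fingers":0}]' && python3 -m crank '[{"travel":[-30,0,0],"roll":0,"fingers":0},{"travel":[0,0,0],"roll":0,"fingers":0},{"travel":[0,0,0],"roll":0,"fingers":0}]'
python3 - <<'E'
from h import *
o=ctrl.get_obs();print(o['tool_pos'],o['tool_rot'],o['time'],o['opening'],o['ft_force'])
w=vision.camera('wrist');s=vision.camera('scene')
cv2.imwrite('pics/w5.png',w);cv2.imwrite('pics/s5.png',s)
cv2.imwrite('pics/ws5.png',np.hstack([cv2.resize(w,(400,300)),cv2.resize(s[150:330,100:340],(400,300))]))
E
```

```text
time: 15.15
tool_pos: [452.5, -266.6, 468.2]
tool_rot: [3.139, -0.004, 0.318]
ft_force: [-0.7, -0.2, -0.3]
opening: 1.002
finger_force: 0.0
time: 15.45
tool_pos: [423.4, -275.7, 464.9]
tool_rot: [-3.141, -0.002, 0.317]
ft_force: [-0.2, 0.5, 0.3]
opening: 0.997
finger_force: 0.0
[ 423.402 -275.733  464.863] [-3.141 -0.002  0.317] 15.45 0.9965853925426259 [-0.231  0.474  0.262]
```

View pics/ws5.png

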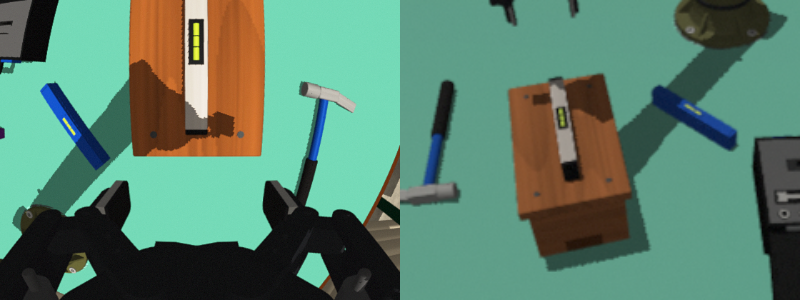

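The level stands on its base, centred on the seat, with the vial at wrist (274,58) and the near end at (274,187). A numeric check follows.

Run:
```python
from h import *
i=vision.camera_info('wrist')
W=lambda p,z:plane('wrist',p,z,i)
v=W((274.5,57.5),190);e=W((275,187),190)
s=[W(p,150) for p in [(215,188),(337,188),(182,218),(366,218)]]
print('vial',v,'end',e,'yaw',np.arctan2(*(v-e)[[1,0]]),'screws',s)
d=np.array([.949,.316,0]);n=np.array([-.316,.949,0])
c=(s[2]+s[3])/2+140*d;print('seat',c)
for m in (v,e+100*d):print('off',(m-c)@d,(m-c)@n)
```

```text
vial [ 531.91  -237.576  190.   ] end [ 438.667 -268.884  190.   ] yaw 0.32393480467925473 screws [array([ 413.124, -220.376,  150.   ]), array([ 447.766, -324.744,  150.   ]), array([ 375.647, -197.786,  150.   ]), array([ 430.025, -361.603,  150.   ])]
seat [ 535.696 -235.454  150.   ]
off -4.263836913951251 -0.8171738653154472
off -2.599026006953545 -1.0631665256915828
```

The level is within 5 mm of the seat's middle and the stool has not moved, so I'll hand the job in.

```bash
python3 -c "from cell import order; print(order.close_job())"
```

```text
the job is handed in; nothing more can be done
None
```

I rocked the level up in its nest, lifted it out and set it on its base along the middle of the stool's seat. I measured it about 4 mm along and 1 mm across from the centre, released it, and handed the job in at about 15.5 s; no verdict was returned.

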